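Fetch the weight from behind the bottles

TASK

Clear the two bottles off the aluminium stand and stand them both in the grey drip tray. Then take the brass weight from behind where they stood and set it upright in the middle of the balance pan. Finally put each bottle back on the stand, upright on the same dark pad that it came from, without knocking anything over and leaving the jar, the weighing boats and the timer where they are.

Things in the scene. Friction and masses are not known exactly. Their poses are not given: they have to be found in the camera images.
- bottle_amber: loose brown bottle with a black screw cap, 48 mm across and 105 mm tall, upright; the cap is 32 mm across and reaches from 85 to 105 mm above the underside, so it can be gripped from above by the cap, 95 mm up. Origin: centre of the underside, z up; its yaw does not matter. Starts standing on one of the stand's two bottle pads
- bottle_white: loose white bottle with a blue screw cap, 47 mm across and 99 mm tall, upright; the cap is 34 mm across and reaches from 80 to 99 mm above the underside, grip at 90 mm. Origin: centre of the underside, z up; its yaw does not matter. Starts standing on the other bottle pad
- weight: loose brass knob weight of 100 g, 24 mm across the round body, 37 mm tall with a small knob on top; the body can be gripped from above about 21 mm over the underside. Origin: centre of the underside, z up. Starts at the back of the stand, behind the two bottles
- stand: fixed aluminium stand, base 140 (x) by 150 mm (y), 4 mm thick; open at the front (-x), 45 mm high wall at the back edge (+x), 45 mm cheeks along the rear half of both sides. Origin: centre of the underside. Dark bottle pads, 56 mm across, centred at x = -15, y = +30 and -30 mm; weight pad, 32 mm across, at x = +30, y = 0. Which bottle is on which pad varies
- tray: fixed grey shallow drip tray, 100 mm (its x) by 160 mm (its y), floor 3 mm thick, wall 12 mm high and 3 mm thick. Origin: centre of the underside. Room for both bottles side by side along y. Tray and balance may be on either side of the stand
- balance: fixed compact white balance, 130 mm wide (its y) by 170 mm, with a round steel pan 96 mm across and a fine ring in its middle; the pan top is 46 mm above the worktop and does not move. Origin: on the worktop straight below the middle of the pan; the housing reaches from x = -115 mm (display end) to x = +55 mm, its top is 38 mm above the worktop
- jar: bystander: white sample jar with a red lid, 49 mm across, 57 mm tall. Origin: centre of the underside
- boats: bystander: nested stack of white square weighing boats, 75 x 76 x 28 mm. Origin: centre of the underside
- timer_clock: bystander: small white desk timer, 44 x 66 x 52 mm. Origin: centre of the underside

How it is judged:
On the way, in this order (a step that is already met when the one before it is completed fails the run):
1. both bottles stand upright in the tray, released, the weight still untouched at its place (x of bottle_amber in the frame of tray between -0.046 and 0.046 m and y of bottle_amber in the frame of tray between -0.076 and 0.076 m and z of each of bottle_amber, bottle_white in the frame of tray below 0.012 m and angle between each of bottle_amber, bottle_white's own z axis and vertical below 0.15 rad and x of bottle_white in the frame of tray between -0.046 and 0.046 m and y of bottle_white in the frame of tray between -0.076 and 0.076 m and contact force between the fingers and bottle_amber below 0.1 N and contact force between the fingers and bottle_white below 0.1 N and distance of weight from where it was at the start of the episode below 0.012 m), for 0.2 s.
2. the weight stands in the middle of the pan, released, while both bottles are still in the tray (horizontal distance between weight and balance below 0.015 m and z of weight in the frame of balance between 0.042 and 0.052 m and angle between each of weight, bottle_amber, bottle_white's own z axis and vertical below 0.15 rad and contact force between the fingers and weight below 0.1 N and x of bottle_amber in the frame of tray between -0.046 and 0.046 m and y of bottle_amber in the frame of tray between -0.076 and 0.076 m and z of each of bottle_amber, bottle_white in the frame of tray below 0.012 m and x of bottle_white in the frame of tray between -0.046 and 0.046 m and y of bottle_white in the frame of tray between -0.076 and 0.076 m), for 0.2 s.
At the end, for the whole second after the job is handed in: The weight stands upright within 15 mm of the middle of the balance pan; each bottle stands upright on the stand within 15 mm of where it stood at the start; all three are released and at rest (horizontal distance between weight and balance below 0.015 m and z of weight in the frame of balance between 0.042 and 0.052 m and angle between weight's own z axis and vertical below 0.15 rad and distance of each of bottle_amber, bottle_white from where it was at the start of the episode below 0.015 m and angle between each of bottle_amber, bottle_white's own z axis and vertical below 0.1 rad and linear speed of each of bottle_amber, bottle_white, weight below 0.03 m/s and angular speed of each of bottle_amber, bottle_white, weight below 0.3 rad/s); the robot touches nothing.
It fails at once if a bottle or the weight is tipped by more than about 35 degrees (angle between any of bottle_amber, bottle_white, weight's own z axis and vertical above 0.6 rad).
It fails at once if the jar, the weighing boats or the timer are shifted by more than 20 mm (distance of any of jar, boats, timer_clock from where it was at the start of the episode above 0.02 m).
It also fails if it takes over 128 s, if anything falls off the work surface, if the arm or the gripper's body presses on something with over 40 N, if the wrist force passes 120 N, or if a joint passes its speed limit or range.

ROBOT

A 6-joint arm with a two-finger parallel gripper is mounted at the origin on a cart in front of the work surface, level with it; the furniture and walls round the work are solid. World frame = base frame: x ahead of the robot, y to its left, z up, the work surface at z = 0. Lengths are in m, angles in rad, forces in N, time in s.
With the tool pointing down it reaches from about 0.25 to 0.725 m from the base axis. Payload 4 kg.
Tool frame: the origin (TCP) lies on the front face of the gripper's body, between the roots of the fingers; the fingertips stand 73 mm ahead of it and the grasp point (between the pads) lies 54 mm ahead of it (arm.tips_ahead is the distance from the TCP to the fingertips, in m); x points along the fingers, y is the direction in which the jaws open and shut, and the axes are right-handed (so a half turn about x gives the same grasp; the last joint's range is limited). The gripper opens to 85 mm and grips with 20 to 120 N. Pads are 22 mm wide; open, the fingers measure 114 mm over their backs; the gripper's body (76 mm by 85 mm) begins 54 mm behind the grasp point. The pads swing forward as they close: fully open they stand 13 mm farther back than shut.
Start: joints at [-1.297, 0.241, 0.005, 1.335, 0, 1.571], TCP at [0.135, -0.481, 0.304] pointing down, gripper open.
Joint ranges: [-2.72, 2.72], [-1.05, 1.87], [-1.09, 1.28], [-1.99, 2.15], [-1.42, 1.44], [-3.14, 3.14]. Speed limits (rad/s): [2.79, 2.79, 3.14, 3.14, 3.14, 3.14].

INTERFACE

Orientations are given as a unit quaternion [w, x, y, z].
In Python, from plant import arm gives the robot as it stands. The module is installed in compiled form; this text tells all that it offers.
- The arm moves only by the tool carry_out, never from a script. Its argument "deltas" is a list of rows, each a list of 7 numbers: the closure, from 0 (fully open) to 1 (shut), then the shift along the world's x, y, z in m, then the turn, a rotation vector about the world's x, y, z in rad. In form: [[jaw, x, y, z, ax, ay, az], ...]. A call has 1 to 8 rows; each row shifts and turns the commanded pose from where the row before left it; what a row does not reach is not made up. A row lasts 1/8 s, in which the tool goes at most 62.5 mm and 10.7 degrees, less where a joint would pass 70% of its speed; a pose out of reach is approached as far as the arm can. A call is refused whole if a number of a shift passes 0.0625 or a number of a turn 0.188, either way. A call with a gripper value outside its range is refused whole. The fingers move at their own pace and stop on an object; "force" is the grip in N (left out, the last holds). Time passes only in rows, so rows that do not move let the fingers close. It gives the time, the measured TCP pose, the force and the opening at its end, in the units of the state.
- arm.get_obs(): the state, without advancing time (a new reading comes with each control period).
- arm.camera(name): name is "side" or "top"; returns (picture, depth): 420x560x3 uint8, red, green, blue; 420x560 float32, m along the optical axis (not along the pixel's ray), 0 where there is no reading.
- arm.get_calibration(name): a dict with "fx", "fy", "cx", "cy" (pixels), "cam_to_world" (4x4, takes a point from camera to world coordinates). Camera axes: x right, y down, z forward; pixel columns grow to the right and rows downward; lengths in m; the calibration is good to about 2 mm. A picture is of the moment at which its call begins. get_calibration takes no time and is no camera call.
- arm.job_done(): hands the job in, once; it reports no verdict.
The state is a dict: "clock": time; "joint_pos": joint angles; "qvel": joint speeds; "effort": joint torques, N m; "tcp_pos": TCP position; "ee_rot": TCP orientation; "force": force on the tool from outside, world axes, zero at the start; "moment": the same for the moment, N m; "width": finger opening in m.
Only numpy, scipy, OpenCV 4.12 (cv2) and the standard library are available. Lean on these libraries where they do the work, as an engineer would, in place of code of your own. Each camera call takes 0.05 s, during which the arm holds its last target. There are 200 camera calls.

## Working session

There is one attempt and no reset: what is moved stays moved. The work goes in short steps, Python scripts to look and compute and a tool call to move; the robot and the scene stay as the last step left them, time stands still between calls to the robot, and variables do not carry over. Pictures are saved under pics/ and viewed, about 12 in all and at most 16, crops included, and the job is handed in when it is done.

Besides the shell and the picture viewer there is one more tool, called after "Request:" as name(argument=value, ...) on one line, values as JSON. carry_out: Moves the arm, as the interface text tells. Its arguments: {"type":"object","properties":{"deltas":{"type":"array"},"force":{"type":"number"}},"required":["deltas"]}

```bash
mkdir -p pics; cat > h.py <<'E'
from plant import arm
import numpy as np, cv2
def world(name, depth):
    c=arm.get_calibration(name); v,u=np.mgrid[0:420,0:560]
    p=np.stack([(u-c['cx'])/c['fx']*depth,(v-c['cy'])/c['fy']*depth,depth,np.ones_like(depth)],-1)
    return (p@np.array(c['cam_to_world']).T)[...,:3]
def snap(name,fn):
    im,d=arm.camera(name); cv2.imwrite('pics/'+fn,im[...,::-1]); np.save('pics/'+fn[:-4]+'.npy',np.dstack([world(name,d),d])); return im,d
E
python3 - <<'E'
from h import *
for n in('top','side'):
    snap(n,n+'0.png'); print(np.round(arm.get_calibration(n)['cam_to_world'],3))
print(arm.get_obs())
a=np.vstack([cv2.imread('pics/top0.png')]);
E
```

```text
[[-0.01  -0.999  0.054  0.474]
 [-1.     0.011  0.003 -0.021]
 [-0.004 -0.054 -0.999  1.357]
 [ 0.     0.     0.     1.   ]]
[[-0.996 -0.039  0.079  0.43 ]
 [-0.086  0.591 -0.802  1.084]
 [-0.015 -0.806 -0.592  0.856]
 [ 0.     0.     0.     1.   ]]
{'clock': 0.1, 'joint_pos': array([-1.29697892e+00,  2.41343191e-01,  3.86941783e-03,  1.33518972e+00,
        5.17032797e-06,  1.57083767e+00]), 'qvel': array([ 0.0003517 , -0.00180069,  0.00398072, -0.00034968, -0.00056359,
        0.00028683]), 'effort': array([-9.41600410e-04, -3.73137796e+01,  2.53010058e+01,  1.08415674e-02,
       -8.35416540e-05,  1.37198946e-07]), 'tcp_pos': array([ 0.13509162, -0.48096723,  0.30310307]), 'ee_rot': array([-0.09583819, -0.70040351, -0.09714661,  0.70058011]), 'force': array([0.08359355, 0.16413098, 0.10397524]), 'moment': array([-0.02081235,  0.00685093, -0.01331265]), 'width': 0.08536085872782449}
```

View pics/top0.png

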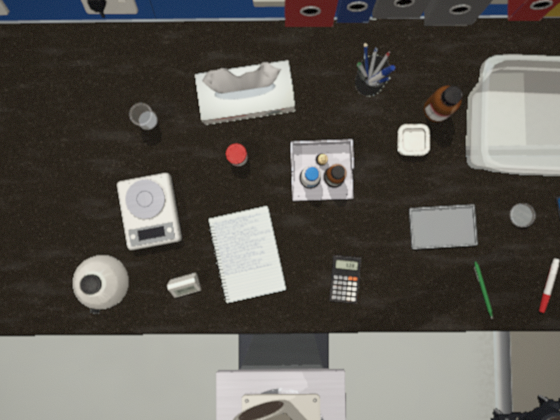

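View pics/side0.png

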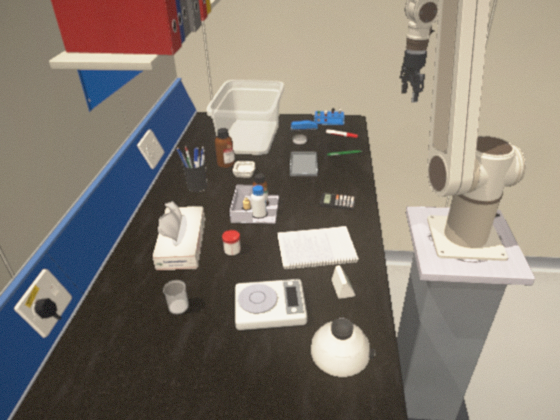

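The top view shows the stand at about (322,170), the blue cap (311,173), the dark amber cap (336,175), the brass weight (321,158), the tray (443,227) and the balance pan (147,199). Next I measure them with depth.

```bash
python3 - <<'E'
from h import *
im=cv2.imread('pics/top0.png'); a=np.load('pics/top0.npy'); W=a[...,:3]
big=cv2.resize(im[125:260,280:490],None,fx=3.8,fy=3.8,interpolation=cv2.INTER_CUBIC); cv2.imwrite('pics/crop0.png',big)
def reg(n,u0,u1,v0,v1,z0,z1,col=None):
    p=W[v0:v1,u0:u1].reshape(-1,3); m=(p[:,2]>z0)&(p[:,2]<z1)
    if col is not None: m&=col(im[v0:v1,u0:u1].reshape(-1,3).astype(int))
    p=p[m]; r=cv2.minAreaRect((p[:,:2]*1000).astype(np.float32)); c,rad=cv2.minEnclosingCircle((p[:,:2]*1000).astype(np.float32))
    print(n,len(p),'mean',p.mean(0).round(4),'rect',np.round(r[0],1),np.round(r[1],1),round(r[2],1),'circ',np.round(c,1),round(rad,1))
reg('white cap',298,324,160,190,.09,.115)
reg('amber cap',324,350,160,190,.095,.125)
reg('weight',312,332,150,165,.015,.06)
reg('stand',285,360,132,206,.003,.2)
reg('stand walls',285,360,132,206,.035,.056)
reg('tray',405,482,198,255,.002,.02)
reg('tray rim',405,482,198,255,.009,.02)
reg('pan',110,190,165,260,.042,.06)
reg('bal',110,190,165,260,.025,.06)
reg('jar',222,252,140,172,.04,.08)
print('table',[W[v,u].round(4) for u,v in((380,200),(450,270),(200,230))])
E
```

```text
white cap 159 mean [ 0.6263 -0.0774  0.1033] rect [626.3 -77.9] [31.1 30.5] 0.2 circ [626.4 -77.2] 16.5
amber cap 154 mean [ 0.6287 -0.1379  0.1088] rect [ 629.  -137.9] [31.  30.4] 13.4 circ [ 628.9 -138.2] 16.4
weight 84 mean [ 0.6702 -0.1084  0.0317] rect [ 671.  -108.6] [23.  22.9] 44.2 circ [ 671.5 -108.7] 12.2
stand 3365 mean [ 0.6463 -0.1067  0.0266] rect [ 650.9 -109.2] [186.4 184.8] 89.4 circ [ 649.8 -109.9] 127.3
stand walls 255 mean [ 0.682  -0.108   0.0442] rect [ 659.1 -105.7] [110.3 149.6] 1.4 circ [ 676.9 -105.7] 81.6
tray 2548 mean [ 0.5024 -0.4067  0.0056] rect [ 503.3 -409.1] [192.3 139.9] 89.4 circ [ 503.2 -409. ] 116.4
tray rim 331 mean [ 0.5025 -0.4061  0.0122] rect [ 509.8 -409.2] [116.2 169.3] 2.7 circ [ 510.6 -409.3] 102.1
pan 1700 mean [0.5557 0.3221 0.0461] rect [546.2 318.8] [163.  122.8] 9.0 circ [542.9 315.3] 97.3
bal 3675 mean [0.5454 0.3181 0.0417] rect [535.8 342.7] [184.1 177.4] 10.1 circ [534.1 344.5] 124.8
jar 324 mean [0.6812 0.1029 0.0571] rect [681.4 103.2] [47.2 46.4] 44.9 circ [681.9 103.4] 24.2
table [array([ 0.5696, -0.2523,  0.0071]), array([ 0.3936, -0.4236,  0.0027]), array([0.4995, 0.1984, 0.0018])]
```

View pics/crop0.png

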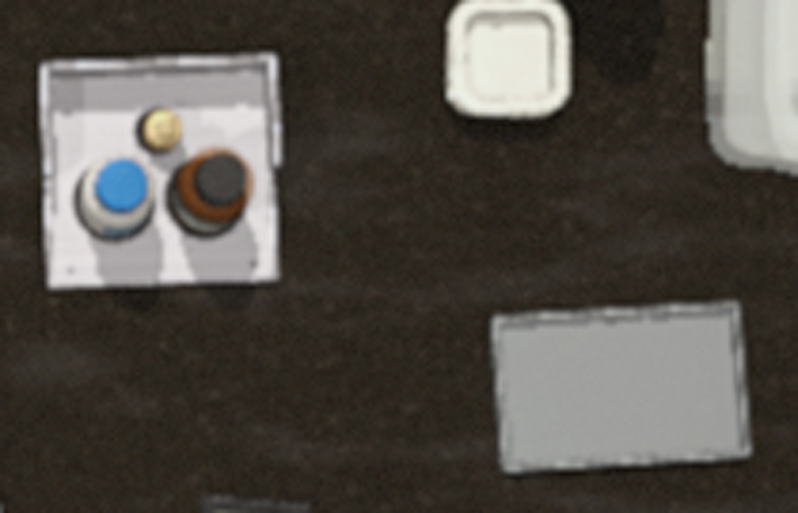

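```bash
python3 - <<'E'
from h import *
from scipy.spatial.transform import Rotation as R
im=cv2.imread('pics/top0.png'); a=np.load('pics/top0.npy'); W=a[...,:3]
q=arm.get_obs()['ee_rot']; M=R.from_quat(np.roll(q,-1)).as_matrix(); print(M.round(3))
# tray: colour segmentation of grey, largest contour
g=im.astype(int)
def blob(m,u0,u1,v0,v1,z):
    k=np.zeros(m.shape,np.uint8);k[v0:v1,u0:u1]=m[v0:v1,u0:u1]*255
    c=max(cv2.findContours(k,0,1)[0],key=cv2.contourArea); 
    C=arm.get_calibration('top');T=np.array(C['cam_to_world']);p=c.reshape(-1,2)
    r=np.c_[(p[:,0]-C['cx'])/C['fx'],(p[:,1]-C['cy'])/C['fy'],np.ones(len(p))]@T[:3,:3].T
    s=(z-T[2,3])/r[:,2:]; return ((T[:3,3]+s*r)[:,:2]*1000).astype(np.float32)
t=blob(g.min(2)>70,400,486,195,258,.012); print('tray',cv2.minAreaRect(t))
b=blob(g.min(2)>120,105,192,165,258,.038); print('bal',cv2.minAreaRect(b))
s=blob(g.min(2)>90,284,362,132,208,.004); print('stand',cv2.minAreaRect(s))
big=cv2.resize(im[165:255,105:195],None,fx=6,fy=6,interpolation=cv2.INTER_CUBIC); cv2.imwrite('pics/crop1.png',big)
E
```

```text
[[-0.     0.27  -0.963]
 [ 0.002 -0.963 -0.27 ]
 [-1.    -0.002 -0.   ]]
tray ((501.88800048828125, -405.75738525390625), (103.73040008544922, 164.1297607421875), 2.7637221813201904)
bal ((547.1826171875, 319.4538879394531), (170.5984649658203, 132.2177276611328), 10.062739372253418)
stand ((648.6127319335938, -108.65351104736328), (152.6359405517578, 158.85089111328125), 0.8206292986869812)
```

View pics/crop1.png

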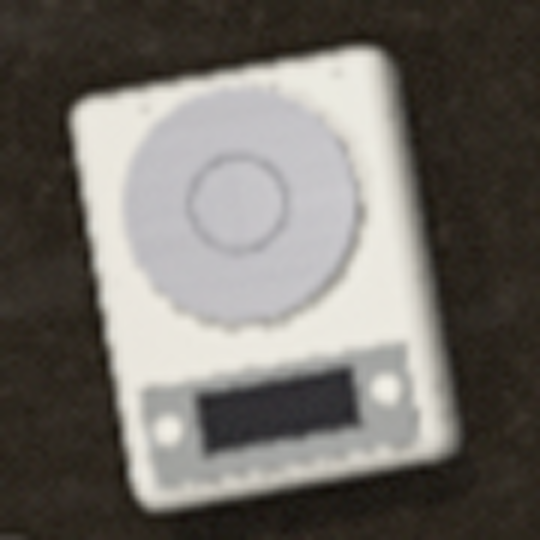

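Request:
carry_out(deltas=[[0,0.031,0.0214,0,0,0,0.081],[0,0.031,0.0214,0,0,0,0.081],[0,0.031,0.0214,0,0,0,0.081],[0,0.031,0.0214,0,0,0,0.081],[0,0.031,0.0214,0,0,0,0.081],[0,0.031,0.0214,0,0,0,0.081],[0,0.031,0.0214,0,0,0,0.081],[0,0.031,0.0214,0,0,0,0.081]], force=40)

```text
clock: 1.1
tcp_pos: [0.3839, -0.3092, 0.3035]
ee_rot: [-0.315, -0.633, -0.316, 0.633]
force: [0.3, -0.7, -0.1]
width: 0.0852
```

Request:
carry_out(deltas=[[0,0.031,0.0214,0,0,0,0.081],[0,0.031,0.0214,0,0,0,0.081],[0,0.031,0.0214,0,0,0,0.081],[0,0.031,0.0214,0,0,0,0.081],[0,0.031,0.0214,0,0,0,0.081],[0,0.031,0.0214,0,0,0,0.081],[0,0.031,0.0214,0,0,0,0.081],[0,0.031,0.0214,0,0,0,0.081]])

```text
clock: 2.1
tcp_pos: [0.6319, -0.1382, 0.3032]
ee_rot: [0.5, 0.499, 0.501, -0.5]
force: [0.0, 0.1, 1.2]
width: 0.0857
```

```bash
cat > st.py <<'E'
from h import *
from scipy.spatial.transform import Rotation as R
o=arm.get_obs(); M=R.from_quat(np.roll(o['ee_rot'],-1)).as_matrix()
print('t',round(o['clock'],2),'p',o['tcp_pos'].round(4),'x',M[:,0].round(3),'y',M[:,1].round(3),'F',o['force'].round(2),'w',round(o['width'],4))
E
python3 st.py; python3 -c "
import numpy as np;a=np.load('pics/top0.npy');print(np.median(a[197:200,143:146,:3].reshape(-1,3),0).round(4))"
```

```text
t 2.1 p [ 0.6319 -0.1382  0.3032] x [-0.001  0.    -1.   ] y [ 1.     0.002 -0.001] F [0.04 0.08 1.21] w 0.0857
[0.5777 0.3264 0.0472]
```

Request:
carry_out(deltas=[[0,-0.003,0,-0.03,0,0,0],[0,0,0,-0.04,0,0,0],[0,0,0,-0.035,0,0,0],[0,0,0,-0.025,0,0,0],[0,0,0,-0.015,0,0,0],[0,0,0,-0.005,0,0,0],[0.2,0,0,0,0,0,0],[0.3,0,0,0,0,0,0]])

```text
clock: 3.1
tcp_pos: [0.6289, -0.1392, 0.1553]
ee_rot: [0.5, 0.501, 0.499, -0.5]
force: [-0.9, 0.3, -0.3]
width: 0.0599
```

Request:
carry_out(deltas=[[0.45,0,0,0,0,0,0],[0.6,0,0,0,0,0,0],[0.75,0,0,0,0,0,0],[0.9,0,0,0,0,0,0],[1,0,0,0,0,0,0],[1,0,0,0,0,0,0],[1,0,0,0,0,0,0]], force=40)

```text
clock: 3.98
tcp_pos: [0.629, -0.1391, 0.1552]
ee_rot: [0.501, 0.501, 0.499, -0.5]
force: [1.4, 0.8, 5.5]
width: 0.0366
```

```bash
python3 - <<'E'
from h import *
im,d=snap('side','s1.png')
cv2.imwrite('pics/s1c.png',cv2.resize(im[100:260,180:360,::-1],None,fx=3.3,fy=3.3,interpolation=cv2.INTER_CUBIC))
E
python3 st.py
```

```text
t 4.03 p [ 0.629  -0.1391  0.1551] x [ 0.003 -0.    -1.   ] y [ 1.    -0.001  0.003] F [ 1.36 -0.18  5.72] w 0.0367
```

View pics/s1c.png

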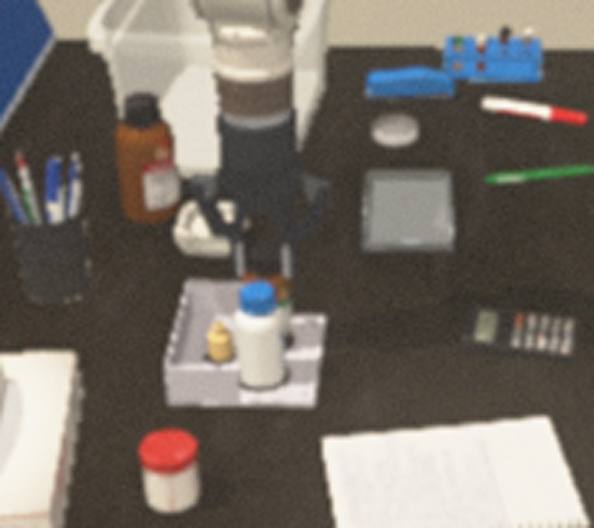

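The side view shows the fingers around the amber cap, behind the white bottle. The opening is 36.6 mm against a 32 mm cap, with an upward force of 5.5 N, so the tips are probably catching the shoulder. I'll reopen a little, go up 7 mm and close again.

Request:
carry_out(deltas=[[0.45,0,0,0,0,0,0],[0.4,0,0,0,0,0,0],[0.4,0,0,0.007,0,0,0],[0.5,0,0,0,0,0,0],[0.6,0,0,0,0,0,0],[0.8,0,0,0,0,0,0],[1,0,0,0,0,0,0],[1,0,0,0,0,0,0]])

```text
clock: 5.03
tcp_pos: [0.6287, -0.139, 0.1616]
ee_rot: [0.5, 0.501, 0.499, -0.5]
force: [1.7, 0.5, 3.6]
width: 0.0322
```

Request:
carry_out(deltas=[[1,0,0,0,0,0,0],[1,0,0,0,0,0,0]])

```text
clock: 5.28
tcp_pos: [0.6287, -0.139, 0.1615]
ee_rot: [0.5, 0.501, 0.499, -0.5]
force: [1.5, 1.0, 5.0]
width: 0.032
```

Request:
carry_out(deltas=[[1,0,0,0.01,0,0,0],[1,0,0,0.025,0,0,0],[1,0,0,0.03,0,0,0],[1,0,0,0.025,0,0,0],[1,-0.006,-0.015,0,0,0,0],[1,-0.012,-0.03,0,0,0,0],[1,-0.013,-0.032,0,0,0,0],[1,-0.013,-0.032,0,0,0,0]])

```text
clock: 6.28
tcp_pos: [0.582, -0.2494, 0.2483]
ee_rot: [-0.498, -0.499, -0.501, 0.501]
force: [0.9, 0.1, -1.6]
width: 0.0322
```

Request:
carry_out(deltas=[[1,-0.015,-0.035,0,0,0,0],[1,-0.015,-0.035,0,0,0,0],[1,-0.015,-0.035,0,0,0,0],[1,-0.015,-0.035,0,0,0,0],[1,-0.012,-0.03,0,0,0,0],[1,-0.009,-0.021,0,0,0,0],[1,0,-0.005,0,0,0,0],[1,0,0,0,0,0,0]])

```text
clock: 7.28
tcp_pos: [0.5032, -0.4436, 0.2502]
ee_rot: [0.499, 0.5, 0.5, -0.5]
force: [0.3, 0.1, -0.2]
width: 0.0321
```

```bash
python3 - <<'E'
from h import *
im,d=snap('side','s2.png')
cv2.imwrite('pics/s2c.png',cv2.resize(im[60:260,180:400,::-1],None,fx=2.7,fy=2.7,interpolation=cv2.INTER_CUBIC))
E
```

```text
(no output)
```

View pics/s2c.png

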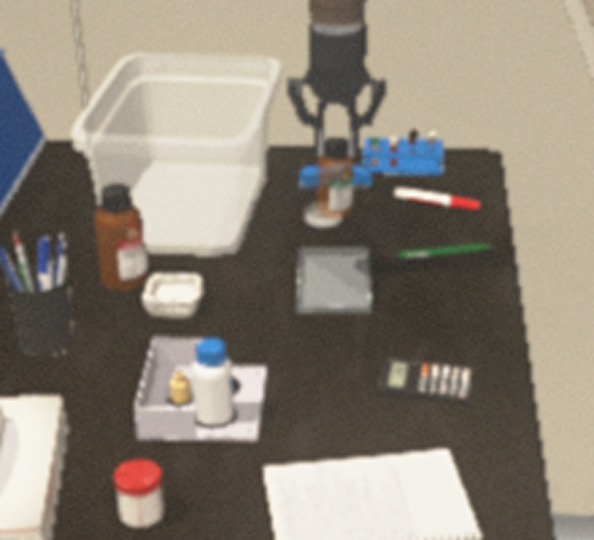

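The side view shows the amber bottle hanging upright from the jaws above the tray (about (335,180) in the crop), with the white bottle and the weight undisturbed. I'll lower it while watching the force.

Request:
carry_out(deltas=[[1,0,0,-0.03,0,0,0],[1,0,0,-0.03,0,0,0],[1,0,0,-0.015,0,0,0],[1,0,0,-0.005,0,0,0],[1,0,0,-0.003,0,0,0],[1,0,0,0,0,0,0]])

```text
clock: 8.07
tcp_pos: [0.5037, -0.4442, 0.1689]
ee_rot: [0.5, 0.5, 0.499, -0.5]
force: [-0.0, -0.1, -1.4]
width: 0.0322
```

Request:
carry_out(deltas=[[1,0,0,-0.002,0,0,0],[1,0,0,-0.002,0,0,0],[1,0,0,0,0,0,0]])

```text
clock: 8.45
tcp_pos: [0.5031, -0.4439, 0.1638]
ee_rot: [-0.5, -0.5, -0.5, 0.5]
force: [-0.0, -1.0, -0.6]
width: 0.0323
```

Request:
carry_out(deltas=[[1,0,0,-0.0015,0,0,0],[1,0,0,0,0,0,0]])

```text
clock: 8.7
tcp_pos: [0.5031, -0.4439, 0.1622]
ee_rot: [-0.5, -0.5, -0.5, 0.5]
force: [0.1, 0.3, -2.0]
width: 0.0319
```

Request:
carry_out(deltas=[[1,0,0,-0.0015,0,0,0],[1,0,0,0,0,0,0]])

```text
clock: 8.95
tcp_pos: [0.5032, -0.4439, 0.1608]
ee_rot: [0.5, 0.5, 0.5, -0.5]
force: [0.6, 0.3, -2.4]
width: 0.0322
```

Request:
carry_out(deltas=[[1,0,0,-0.001,0,0,0],[1,0,0,0,0,0,0],[0.55,0,0,0,0,0,0],[0.5,0,0,0,0,0,0],[0.4,0,0,0,0,0,0],[0.2,0,0,0,0,0,0],[0,0,0,0,0,0,0],[0,0,0,0,0,0,0]])

```text
clock: 9.95
tcp_pos: [0.5032, -0.444, 0.1599]
ee_rot: [0.5, 0.5, 0.5, -0.5]
force: [0.5, -0.4, 0.9]
width: 0.0854
```

Request:
carry_out(deltas=[[0,0,0,0.02,0,0,0],[0,0,0,0.04,0,0,0],[0,0,0,0.05,0,0,0],[0,0,0,0.03,0,0,0],[0,0.016,0.046,0,0,0,0],[0,0.016,0.046,0,0,0,0],[0,0.016,0.046,0,0,0,0],[0,0.016,0.046,0,0,0,0]])

```text
clock: 10.95
tcp_pos: [0.5675, -0.2585, 0.3001]
ee_rot: [0.5, 0.5, 0.5, -0.5]
force: [-0.2, -0.5, 1.0]
width: 0.0853
```

Request:
carry_out(deltas=[[0,0.016,0.046,0,0,0,0],[0,0.016,0.046,0,0,0,0],[0,0.016,0.046,0,0,0,0],[0,0.011,0.045,0,0,0,0],[0,0,0,0,0,0,0]])

```text
clock: 11.58
tcp_pos: [0.6268, -0.0734, 0.2998]
ee_rot: [0.501, 0.499, 0.501, -0.499]
force: [-0.1, -0.1, -0.4]
width: 0.0853
```

```bash
python3 st.py; python3 - <<'E'
from h import *
im,d=snap('top','t3.png'); W=np.load('pics/t3.npy')[...,:3]
for n,u0,u1,v0,v1 in(('amber',405,482,190,258),):
    p=W[v0:v1,u0:u1].reshape(-1,3);p=p[(p[:,2]>.095)&(p[:,2]<.13)];print(n,len(p),p.mean(0).round(4) if len(p) else '')
E
```

```text
t 11.57 p [ 0.6268 -0.0734  0.2998] x [ 0.     0.001 -1.   ] y [1.    0.004 0.   ] F [-0.1  -0.06 -0.37] w 0.0853
amber 168 [ 0.5037 -0.4415  0.1072]
```

Request:
carry_out(deltas=[[0,0,-0.004,-0.03,0,0,0],[0,0,0,-0.04,0,0,0],[0,0,0,-0.035,0,0,0],[0,0,0,-0.025,0,0,0],[0,0,0,-0.012,0,0,0],[0.2,0,0,0,0,0,0],[0.3,0,0,0,0,0,0],[0.4,0,0,0,0,0,0]])

```text
clock: 12.62
tcp_pos: [0.627, -0.0812, 0.1594]
ee_rot: [0.5, 0.501, 0.499, -0.5]
force: [-0.0, -0.8, -0.2]
width: 0.0512
```

Request:
carry_out(deltas=[[0.45,0,0,0,0,0,0],[0.5,0,0,0,0,0,0],[0.6,0,0,0,0,0,0],[0.8,0,0,0,0,0,0],[1,0,0,0,0,0,0],[1,0,0,0,0,0,0],[1,0,0,0,0,0,0]])

```text
clock: 13.5
tcp_pos: [0.6265, -0.081, 0.1583]
ee_rot: [0.5, 0.5, 0.5, -0.5]
force: [-1.1, 0.5, 3.0]
width: 0.0323
```

Request:
carry_out(deltas=[[1,0,0,0,0,0,0],[1,0,0,0.005,0,0,0],[1,0,0,0.015,0,0,0],[1,0,0,0.015,0,0,0],[1,0,0,0,0,0,0]])

```text
clock: 14.12
tcp_pos: [0.6274, -0.0811, 0.1953]
ee_rot: [0.501, 0.501, 0.499, -0.499]
force: [0.4, 0.4, -1.6]
width: 0.032
```

```bash
python3 - <<'E'
from h import *
im,d=snap('side','s4.png')
cv2.imwrite('pics/s4c.png',cv2.resize(im[100:260,200:320,::-1],None,fx=3.7,fy=3.7,interpolation=cv2.INTER_CUBIC))
E
```

```text
(no output)
```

View pics/s4c.png

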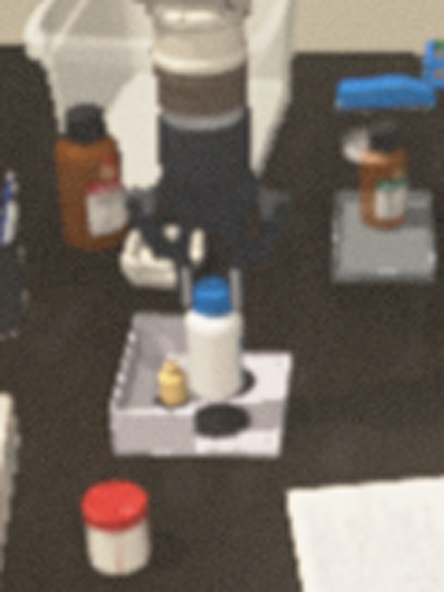

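The white bottle hangs upright in the jaws, clear of its pad, and the amber bottle stands upright in the tray at the right of the crop (385,185). The weight is untouched.

Request:
carry_out(deltas=[[1,0,0,0.02,0,0,0],[1,0,0,0.03,0,0,0],[1,0,0,0.01,0,0,0],[1,-0.006,-0.014,0,0,0,0],[1,-0.012,-0.027,0,0,0,0],[1,-0.014,-0.032,0,0,0,0],[1,-0.014,-0.032,0,0,0,0],[1,-0.014,-0.032,0,0,0,0]])

```text
clock: 15.18
tcp_pos: [0.5643, -0.2195, 0.2509]
ee_rot: [-0.499, -0.5, -0.501, 0.501]
force: [0.0, -0.0, -1.0]
width: 0.0325
```

Request:
carry_out(deltas=[[1,-0.014,-0.032,0,0,0,0],[1,-0.014,-0.032,0,0,0,0],[1,-0.014,-0.032,0,0,0,0],[1,-0.012,-0.027,0,0,0,0],[1,-0.009,-0.018,0,0,0,0],[1,-0.004,-0.009,0,0,0,0],[1,0,0,0,0,0,0],[1,0,0,0,0,0,0]])

```text
clock: 16.18
tcp_pos: [0.4996, -0.3672, 0.2528]
ee_rot: [0.5, 0.5, 0.5, -0.5]
force: [0.6, 0.3, -1.4]
width: 0.0324
```

Next I lower by 0.096 to TCP z ≈ 0.157 and release.

Request:
carry_out(deltas=[[1,0,0,-0.035,0,0,0],[1,0,0,-0.03,0,0,0],[1,0,0,-0.016,0,0,0],[1,0,0,-0.006,0,0,0],[1,0,0,-0.003,0,0,0],[1,0,0,-0.002,0,0,0],[1,0,0,-0.002,0,0,0],[1,0,0,0,0,0,0]])

```text
clock: 17.18
tcp_pos: [0.4992, -0.3681, 0.1592]
ee_rot: [0.5, 0.5, 0.5, -0.5]
force: [0.3, -0.2, -2.2]
width: 0.032
```

Request:
carry_out(deltas=[[1,0,0,-0.001,0,0,0],[1,0,0,-0.001,0,0,0],[1,0,0,0,0,0,0]])

```text
clock: 17.55
tcp_pos: [0.4993, -0.3681, 0.1574]
ee_rot: [0.5, 0.5, 0.499, -0.5]
force: [0.1, 0.5, 0.9]
width: 0.0318
```

Request:
carry_out(deltas=[[0.55,0,0,0,0,0,0],[0.5,0,0,0,0,0,0],[0.4,0,0,0,0,0,0],[0.2,0,0,0,0,0,0],[0,0,0,0,0,0,0],[0,0,0,0,0,0,0],[0,0,0,0.02,0,0,0],[0,0,0,0.04,0,0,0]])

```text
clock: 18.55
tcp_pos: [0.4981, -0.3672, 0.2153]
ee_rot: [0.498, 0.5, 0.502, -0.501]
force: [0.3, 0.9, -0.8]
width: 0.0853
```

Request:
carry_out(deltas=[[0,0,0,0.05,0,0,0],[0,0.01,0.017,0.033,0,0,0],[0,0.018,0.027,0,0,0,0],[0,0.018,0.027,0,0,0,0],[0,0.018,0.027,0,0,0,0],[0,0.018,0.027,0,0,0,0],[0,0.018,0.027,0,0,0,0],[0,0.018,0.027,0,0,0,0]])

```text
clock: 19.55
tcp_pos: [0.6177, -0.188, 0.2999]
ee_rot: [0.5, 0.5, 0.5, -0.5]
force: [0.4, 0.0, 0.4]
width: 0.0855
```

```bash
python3 st.py; python3 - <<'E'
from h import *
print(arm.get_obs()['joint_pos'].round(3))
im,d=snap('top','t5.png'); W=np.load('pics/t5.npy')[...,:3]
p=W[190:258,405:482].reshape(-1,3);p=p[(p[:,2]>.09)&(p[:,2]<.12)]
for n,m in(('amber',p[:,1]<-.405),('white',p[:,1]>-.405)):print(n,m.sum(),p[m].mean(0).round(4))
cv2.imwrite('pics/t5c.png',cv2.resize(im[110:260,270:490,::-1],None,fx=3.5,fy=3.5))
E
```

```text
t 19.55 p [ 0.6177 -0.188   0.2999] x [ 0. -0. -1.] y [ 1.    -0.001  0.   ] F [0.42 0.03 0.38] w 0.0855
[-0.295  0.544  0.446  1.472 -0.     1.276]
amber 180 [ 0.504  -0.4406  0.1065]
white 172 [ 0.5001 -0.3628  0.1021]
```

View pics/t5c.png

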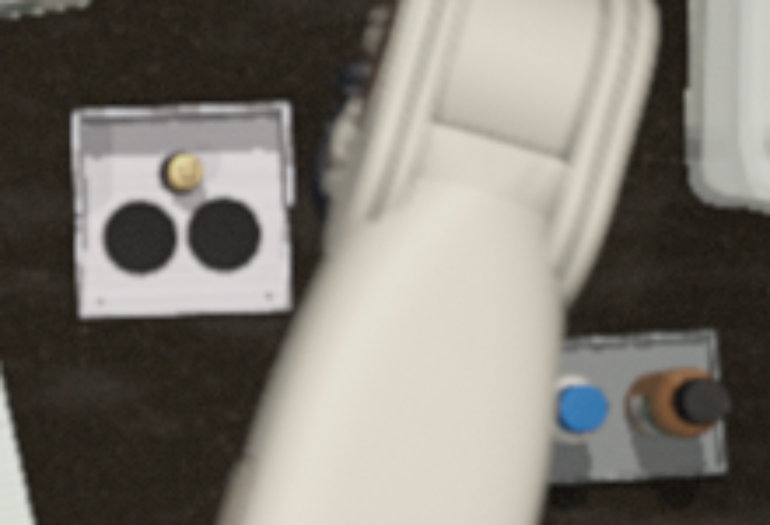

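The top view shows both bottles standing in the tray (caps at (580,407) and (702,400) in the crop), both pads empty and the weight in place. Next I go to the weight with the jaws along y.

Request:
carry_out(deltas=[[0,0.006,0.009,0,0,0,0.157],[0,0.006,0.009,0,0,0,0.157],[0,0.006,0.009,0,0,0,0.157],[0,0.006,0.009,0,0,0,0.157],[0,0.006,0.009,0,0,0,0.157],[0,0.006,0.009,0,0,0,0.157],[0,0.006,0.009,0,0,0,0.157],[0,0.006,0.009,0,0,0,0.157]])

```text
clock: 20.6
tcp_pos: [0.6653, -0.1168, 0.2998]
ee_rot: [0.699, 0.109, 0.699, -0.109]
force: [0.2, -0.6, -0.3]
width: 0.0856
```

Request:
carry_out(deltas=[[0,0.005,0.008,0,0,0,0.157],[0,0,0,0,0,0,0.157],[0,0,0,-0.03,0,0,0],[0,0,0,-0.04,0,0,0],[0,0,0,-0.03,0,0,0],[0,0,0,0,0,0,0]])

```text
clock: 21.35
tcp_pos: [0.6683, -0.1088, 0.1965]
ee_rot: [0.705, 0.001, 0.71, -0.0]
force: [-0.3, 0.4, -0.4]
width: 0.0855
```

```bash
python3 st.py
```

```text
t 21.35 p [ 0.6683 -0.1088  0.1965] x [-0.007  0.001 -1.   ] y [0.002 1.    0.001] F [-0.34  0.44 -0.43] w 0.0855
```

Request:
carry_out(deltas=[[0,0.0025,0,-0.03,0,0,0],[0,0,0,-0.03,0,0,0],[0,0,0,-0.025,0,0,0],[0,0,0,-0.018,0,0,0],[0,0,0,-0.01,0,0,0],[0.2,0,0,0,0,0,0],[0.4,0,0,0,0,0,0],[0.4,0,0,0,0,0,0]])

```text
clock: 22.35
tcp_pos: [0.6734, -0.1091, 0.0881]
ee_rot: [0.708, 0.001, 0.706, -0.001]
force: [-0.2, -0.1, -0.2]
width: 0.0507
```

```bash
python3 st.py; python3 - <<'E'
from h import *
im,d=snap('side','s6.png')
cv2.imwrite('pics/s6c.png',cv2.resize(im[130:250,190:310,::-1],None,fx=4.5,fy=4.5,interpolation=cv2.INTER_CUBIC))
E
```

```text
t 22.35 p [ 0.6734 -0.1091  0.0881] x [ 0.002 -0.    -1.   ] y [ 0.002  1.    -0.   ] F [-0.16 -0.1  -0.25] w 0.0507
```

View pics/s6c.png

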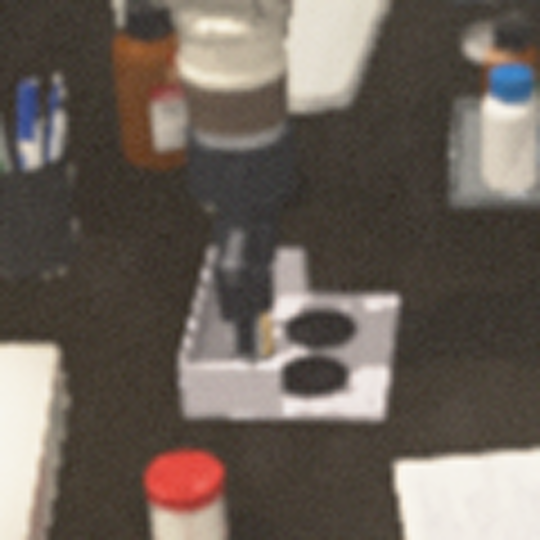

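The near finger stands in front of the weight (right edge at (272,335)). Allowing for parallax it is about 2 mm too far in +x, which matches the TCP reading. I'll correct that, lower and close.

Request:
carry_out(deltas=[[0.4,-0.002,0,-0.004,0,0,0],[0.4,0,0,-0.003,0,0,0],[0.5,0,0,0,0,0,0],[0.6,0,0,0,0,0,0],[0.7,0,0,0,0,0,0],[0.8,0,0,0,0,0,0],[1,0,0,0,0,0,0],[1,0,0,0,0,0,0]])

```text
clock: 23.4
tcp_pos: [0.6709, -0.109, 0.0802]
ee_rot: [0.707, 0.001, 0.707, -0.001]
force: [-0.1, -1.1, 1.8]
width: 0.0227
```

Request:
carry_out(deltas=[[1,0,0,0,0,0,0],[1,0,0,0,0,0,0]])

```text
clock: 23.65
tcp_pos: [0.6709, -0.109, 0.0802]
ee_rot: [0.707, 0.001, 0.707, -0.001]
force: [0.4, 0.4, 2.2]
width: 0.0227
```

Request:
carry_out(deltas=[[1,0,0,0.01,0,0,0],[1,0,0,0.03,0,0,0],[1,0,0,0.04,0,0,0],[1,0,0,0.04,0,0,0],[1,0,0,0.03,0,0,0],[1,-0.003,0.014,0,0,0,0],[1,-0.006,0.03,0,0,0,0],[1,-0.007,0.032,0,0,0,0]])

```text
clock: 24.65
tcp_pos: [0.6532, -0.0316, 0.2276]
ee_rot: [0.706, 0.001, 0.708, -0.001]
force: [0.4, -0.2, -1.2]
width: 0.0226
```

Request:
carry_out(deltas=[[1,-0.008,0.036,0,0,0,0],[1,-0.008,0.036,0,0,0,0],[1,-0.008,0.036,0,0,0,0],[1,-0.008,0.036,0,0,0,0],[1,-0.008,0.036,0,0,0,0],[1,-0.008,0.036,0,0,0,0],[1,-0.008,0.036,0,0,0,0],[1,-0.008,0.036,0,0,0,0]])

```text
clock: 25.65
tcp_pos: [0.5886, 0.2565, 0.2275]
ee_rot: [0.706, -0.0, 0.709, -0.001]
force: [0.8, 0.2, -1.4]
width: 0.0223
```

Request:
carry_out(deltas=[[1,-0.006,0.03,0,0,0,0],[1,-0.005,0.026,0,0,0,0],[1,-0.003,0.014,0,0,0,0],[1,0,0,0,0,0,0],[1,0,0,0,0,0,0]])

```text
clock: 26.28
tcp_pos: [0.5766, 0.3242, 0.2294]
ee_rot: [0.707, 0.001, 0.707, -0.001]
force: [0.0, -0.6, 0.0]
width: 0.0224
```

```bash
python3 st.py; python3 - <<'E'
from h import *
im,d=snap('side','s7.png')
cv2.imwrite('pics/s7c.png',cv2.resize(im[180:340,190:350,::-1],None,fx=3.5,fy=3.5,interpolation=cv2.INTER_CUBIC))
E
```

```text
t 26.27 p [0.5766 0.3242 0.2294] x [-0.001 -0.001 -1.   ] y [ 0.003  1.    -0.001] F [ 0.02 -0.61  0.03] w 0.0224
```

View pics/s7c.png

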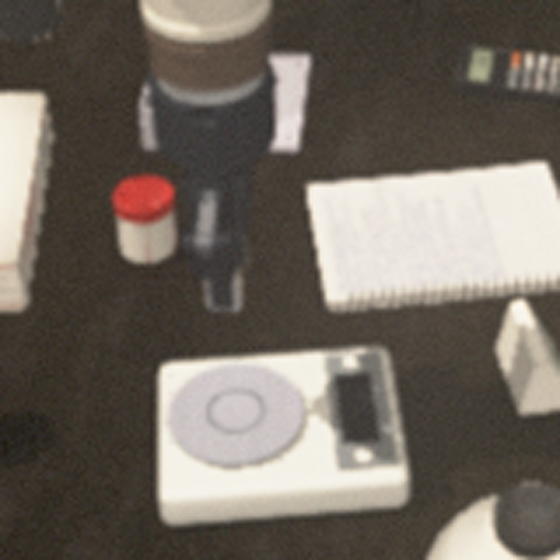

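The gripper is above the balance and the ring is visible at (235,410) in the crop. I'll use it as a second estimate of the pan centre.

```bash
python3 - <<'E'
from h import *
W=np.load('pics/s7.npy')[...,:3]; print(np.median(W[296:299,256:259].reshape(-1,3),0).round(4))
C=arm.get_calibration('side');T=np.array(C['cam_to_world'])
r=T[:3,:3]@[(256.9-C['cx'])/C['fx'],(296.9-C['cy'])/C['fy'],1]; print((T[:3,3]+(.046-T[2,3])/r[2]*r).round(4))
E
```

```text
[0.5766 0.3274 0.0458]
[0.5766 0.3271 0.046 ]
```

Request:
carry_out(deltas=[[1,0,0.002,-0.03,0,0,0],[1,0,0,-0.035,0,0,0],[1,0,0,-0.022,0,0,0],[1,0,0,-0.01,0,0,0],[1,0,0,-0.004,0,0,0],[1,0,0,-0.002,0,0,0],[1,0,0,0,0,0,0]])

```text
clock: 27.2
tcp_pos: [0.5772, 0.3272, 0.1279]
ee_rot: [0.708, 0.001, 0.707, -0.0]
force: [-0.7, -0.1, -0.4]
width: 0.0228
```

Request:
carry_out(deltas=[[1,0,0,-0.0015,0,0,0],[1,0,0,-0.001,0,0,0],[1,0,0,0,0,0,0]])

```text
clock: 27.58
tcp_pos: [0.5766, 0.3271, 0.1244]
ee_rot: [0.707, 0.001, 0.707, -0.001]
force: [-0.3, -0.4, -0.6]
width: 0.023
```

Request:
carry_out(deltas=[[1,0,0,-0.001,0,0,0],[1,0,0,-0.001,0,0,0],[1,0,0,0,0,0,0]])

```text
clock: 27.95
tcp_pos: [0.5767, 0.327, 0.1223]
ee_rot: [0.707, 0.001, 0.707, -0.001]
force: [0.3, -0.2, -0.8]
width: 0.0229
```

Request:
carry_out(deltas=[[1,0,0,-0.0005,0,0,0],[1,0,0,0,0,0,0]])

```text
clock: 28.2
tcp_pos: [0.5767, 0.327, 0.1222]
ee_rot: [0.707, 0.001, 0.707, -0.001]
force: [-0.7, 0.3, 1.4]
width: 0.0229
```

Request:
carry_out(deltas=[[0.65,0,0,0,0,0,0],[0.55,0,0,0,0,0,0],[0.4,0,0,0,0,0,0],[0.3,0,0,0,0,0,0],[0.3,0,0,0.015,0,0,0],[0.3,0,0,0.04,0,0,0],[0,0,0,0.06,0,0,0],[0,0,0,0.06,0,0,0]])

```text
clock: 29.2
tcp_pos: [0.5765, 0.3269, 0.2998]
ee_rot: [0.707, 0.001, 0.707, -0.0]
force: [0.9, 1.4, 0.5]
width: 0.0854
```

Request:
carry_out(deltas=[[0,0,-0.05,0,0,0,-0.157],[0,0,-0.05,0,0,0,-0.157],[0,0,-0.05,0,0,0,-0.157],[0,0,-0.05,0,0,0,-0.157],[0,0,-0.05,0,0,0,-0.157],[0,0,-0.05,0,0,0,-0.157],[0,0,-0.05,0,0,0,-0.157],[0,0,-0.05,0,0,0,-0.157]])

```text
clock: 30.2
tcp_pos: [0.5766, -0.0746, 0.2984]
ee_rot: [0.571, 0.418, 0.57, -0.417]
force: [0.6, -0.5, -0.7]
width: 0.0853
```

```bash
python3 st.py; python3 - <<'E'
from h import *
im,d=snap('top','t8.png'); W=np.load('pics/t8.npy')[...,:3]
p=W[180:215,128:162].reshape(-1,3);p=p[(p[:,2]>.06)&(p[:,2]<.1)];print('weight',len(p),p.mean(0).round(4))
cv2.imwrite('pics/t8c.png',np.vstack([cv2.resize(im[165:255,105:195,::-1],(500,500))]))
E
```

```text
t 30.2 p [ 0.5766 -0.0746  0.2984] x [ 0.002 -0.    -1.   ] y [0.953 0.303 0.002] F [ 0.61 -0.48 -0.71] w 0.0853
weight 89 [0.5773 0.3264 0.0746]
```

View pics/t8c.png

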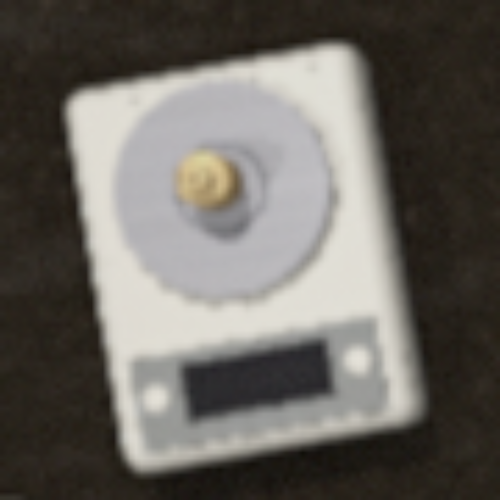

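The weight stands upright on the pan. Depth puts it at (0.577, 0.326), which matches the ring centre, and the apparent offset in the picture is parallax. Next I return the white bottle.

Request:
carry_out(deltas=[[0,-0.0097,-0.0367,0,0,0,-0.154],[0,-0.0097,-0.0367,0,0,0,-0.154],[0,-0.0097,-0.0367,0,0,0,0],[0,-0.0097,-0.0367,0,0,0,0],[0,-0.0097,-0.0367,0,0,0,0],[0,-0.0097,-0.0367,0,0,0,0],[0,-0.0097,-0.0367,0,0,0,0],[0,-0.0097,-0.0367,0,0,0,0]])

```text
clock: 31.25
tcp_pos: [0.4989, -0.3676, 0.2983]
ee_rot: [0.502, 0.499, 0.501, -0.498]
force: [-0.4, -0.8, -0.4]
width: 0.0854
```

Request:
carry_out(deltas=[[0,0,0,-0.03,0,0,0],[0,0,0,-0.03,0,0,0],[0,0,0,0,0,0,0]])

```text
clock: 31.62
tcp_pos: [0.4979, -0.3658, 0.2352]
ee_rot: [0.5, 0.498, 0.503, -0.499]
force: [-0.3, 0.1, -0.3]
width: 0.0855
```

```bash
python3 st.py
```

```text
t 31.62 p [ 0.4979 -0.3658  0.2352] x [-0.004  0.003 -1.   ] y [ 1.     0.005 -0.004] F [-0.33  0.08 -0.3 ] w 0.0855
```

Request:
carry_out(deltas=[[0,0.001,-0.002,-0.03,0,0,0],[0,0,0,-0.03,0,0,0],[0,0,0,-0.014,0,0,0],[0,0,0,-0.004,0,0,0],[0.2,0,0,0,0,0,0],[0.3,0,0,0,0,0,0],[0.4,0,0,0,0,0,0],[0.45,0,0,0,0,0,0]])

```text
clock: 32.62
tcp_pos: [0.5002, -0.3687, 0.1594]
ee_rot: [0.501, 0.499, 0.501, -0.499]
force: [-0.1, 0.9, -0.2]
width: 0.0468
```

Request:
carry_out(deltas=[[0.5,0,0,0,0,0,0],[0.6,0,0,0,0,0,0],[0.8,0,0,0,0,0,0],[1,0,0,0,0,0,0],[1,0,0,0,0,0,0],[1,0,0,0,0,0,0],[1,0,0,0,0,0,0]])

```text
clock: 33.5
tcp_pos: [0.5003, -0.3687, 0.1591]
ee_rot: [0.501, 0.499, 0.501, -0.499]
force: [0.1, -0.1, 1.5]
width: 0.0321
```

Request:
carry_out(deltas=[[1,0,0,0.01,0,0,0],[1,0,0,0.025,0,0,0],[1,0,0,0.03,0,0,0],[1,0,0,0.025,0,0,0],[1,0.006,0.014,0,0,0,0],[1,0.012,0.027,0,0,0,0],[1,0.014,0.032,0,0,0,0],[1,0.014,0.032,0,0,0,0]])

```text
clock: 34.5
tcp_pos: [0.5458, -0.2614, 0.247]
ee_rot: [0.5, 0.498, 0.502, -0.499]
force: [0.6, 0.9, -1.9]
width: 0.0323
```

Request:
carry_out(deltas=[[1,0.014,0.032,0,0,0,0],[1,0.014,0.032,0,0,0,0],[1,0.014,0.032,0,0,0,0],[1,0.014,0.032,0,0,0,0],[1,0.012,0.027,0,0,0,0],[1,0.008,0.018,0,0,0,0],[1,0.004,0.009,0,0,0,0],[1,0,0,0,0,0,0]])

```text
clock: 35.5
tcp_pos: [0.626, -0.0812, 0.2484]
ee_rot: [0.501, 0.498, 0.502, -0.499]
force: [0.2, -0.4, -1.1]
width: 0.032
```

```bash
python3 st.py
```

```text
t 35.5 p [ 0.626  -0.0812  0.2484] x [-0.001 -0.    -1.   ] y [ 1.     0.006 -0.001] F [ 0.19 -0.37 -1.07] w 0.032
```

Next I lower by 0.088 to TCP z ≈ 0.160, watching for contact near the end.

Request:
carry_out(deltas=[[1,0,0,-0.03,0,0,0],[1,0,0,-0.03,0,0,0],[1,0,0,-0.015,0,0,0],[1,0,0,-0.006,0,0,0],[1,0,0,-0.003,0,0,0],[1,0,0,-0.002,0,0,0],[1,0,0,0,0,0,0],[1,0,0,0,0,0,0]])

```text
clock: 36.5
tcp_pos: [0.6264, -0.0815, 0.1635]
ee_rot: [0.502, 0.499, 0.501, -0.499]
force: [-0.4, -0.4, -0.5]
width: 0.0316
```

Request:
carry_out(deltas=[[1,0,0,-0.0015,0,0,0],[1,0,0,-0.001,0,0,0],[1,0,0,0,0,0,0]])

```text
clock: 36.88
tcp_pos: [0.626, -0.0815, 0.1603]
ee_rot: [0.501, 0.499, 0.501, -0.499]
force: [-0.2, -0.2, -1.2]
width: 0.0317
```

Request:
carry_out(deltas=[[1,0,0,-0.001,0,0,0],[1,0,0,0,0,0,0]])

```text
clock: 37.12
tcp_pos: [0.6262, -0.0816, 0.1601]
ee_rot: [0.501, 0.499, 0.501, -0.499]
force: [0.2, 0.2, 3.7]
width: 0.0318
```

Request:
carry_out(deltas=[[0.55,0,0,0,0,0,0],[0.5,0,0,0,0,0,0],[0.4,0,0,0,0,0,0],[0.2,0,0,0,0,0,0],[0,0,0,0,0,0,0],[0,0,0,0,0,0,0],[0,0,0,0.02,0,0,0],[0,0,0,0.05,0,0,0]])

```text
clock: 38.12
tcp_pos: [0.6243, -0.0813, 0.2269]
ee_rot: [0.499, 0.497, 0.503, -0.5]
force: [0.3, -0.8, -0.5]
width: 0.0857
```

Request:
carry_out(deltas=[[0,0,0,0.05,0,0,0],[0,-0.012,-0.037,0.02,0,0,0],[0,-0.016,-0.047,0,0,0,0],[0,-0.016,-0.047,0,0,0,0],[0,-0.016,-0.047,0,0,0,0],[0,-0.016,-0.047,0,0,0,0],[0,-0.016,-0.047,0,0,0,0],[0,-0.016,-0.047,0,0,0,0]])

```text
clock: 39.12
tcp_pos: [0.5174, -0.402, 0.2995]
ee_rot: [0.501, 0.499, 0.501, -0.499]
force: [-0.8, -0.6, 0.1]
width: 0.0854
```

Request:
carry_out(deltas=[[0,-0.0145,-0.043,0,0,0,0],[0,0,0,-0.035,0,0,0],[0,0,0,-0.025,0,0,0],[0,0,0,0,0,0,0]])

```text
clock: 39.62
tcp_pos: [0.5024, -0.4429, 0.2366]
ee_rot: [0.499, 0.499, 0.503, -0.499]
force: [0.4, -0.2, 0.5]
width: 0.0853
```

```bash
python3 st.py;  python3 - <<'E'
from h import *
im,d=snap('top','t9.png'); W=np.load('pics/t9.npy')[...,:3]
p=W[155:195,292:330].reshape(-1,3);p=p[(p[:,2]>.09)&(p[:,2]<.115)];print('white',len(p),p.mean(0).round(4))
E
```

```text
t 39.62 p [ 0.5024 -0.4429  0.2366] x [-0.004  0.004 -1.   ] y [ 1.     0.005 -0.004] F [ 0.38 -0.24  0.5 ] w 0.0853
white 162 [ 0.6258 -0.0779  0.1028]
```

Request:
carry_out(deltas=[[0,0.0005,-0.001,-0.03,0,0,0],[0,0,0,-0.03,0,0,0],[0,0,0,-0.013,0,0,0],[0,0,0,-0.002,0,0,0],[0.2,0,0,0,0,0,0],[0.3,0,0,0,0,0,0],[0.4,0,0,0,0,0,0],[0.45,0,0,0,0,0,0]])

```text
clock: 40.67
tcp_pos: [0.5042, -0.4447, 0.1648]
ee_rot: [0.501, 0.499, 0.501, -0.499]
force: [-0.1, 0.5, -0.6]
width: 0.0468
```

Request:
carry_out(deltas=[[0.5,0,0,0,0,0,0],[0.6,0,0,0,0,0,0],[0.8,0,0,0,0,0,0],[1,0,0,0,0,0,0],[1,0,0,0,0,0,0],[1,0,0,0,0,0,0],[1,0,0,0,0,0,0]])

```text
clock: 41.55
tcp_pos: [0.5044, -0.4447, 0.1647]
ee_rot: [0.502, 0.499, 0.501, -0.499]
force: [1.7, 0.3, 1.4]
width: 0.031
```

Request:
carry_out(deltas=[[1,0,0,0.01,0,0,0],[1,0,0,0.025,0,0,0],[1,0,0,0.03,0,0,0],[1,0,0,0.025,0,0,0],[1,0.006,0.015,0,0,0,0],[1,0.012,0.03,0,0,0,0],[1,0.014,0.034,0,0,0,0],[1,0.014,0.034,0,0,0,0]])

```text
clock: 42.55
tcp_pos: [0.5497, -0.3291, 0.2523]
ee_rot: [0.5, 0.498, 0.503, -0.499]
force: [0.5, 0.0, -1.6]
width: 0.031
```

Request:
carry_out(deltas=[[1,0.014,0.034,0,0,0,0],[1,0.014,0.034,0,0,0,0],[1,0.014,0.034,0,0,0,0],[1,0.014,0.034,0,0,0,0],[1,0.012,0.029,0,0,0,0],[1,0.007,0.018,0,0,0,0],[1,0.003,0.009,0,0,0,0],[1,0,0,0,0,0,0]])

```text
clock: 43.55
tcp_pos: [0.6279, -0.1393, 0.2539]
ee_rot: [0.501, 0.498, 0.502, -0.499]
force: [0.1, 0.5, -1.4]
width: 0.031
```

```bash
python3 st.py; python3 - <<'E'
from h import *
im,d=snap('side','s10.png')
cv2.imwrite('pics/s10c.png',cv2.resize(im[100:260,200:320,::-1],None,fx=3.7,fy=3.7,interpolation=cv2.INTER_CUBIC))
E
```

```text
t 43.55 p [ 0.6279 -0.1393  0.2539] x [-0.001 -0.    -1.   ] y [ 1.     0.005 -0.001] F [ 0.09  0.51 -1.4 ] w 0.031
```

View pics/s10c.png

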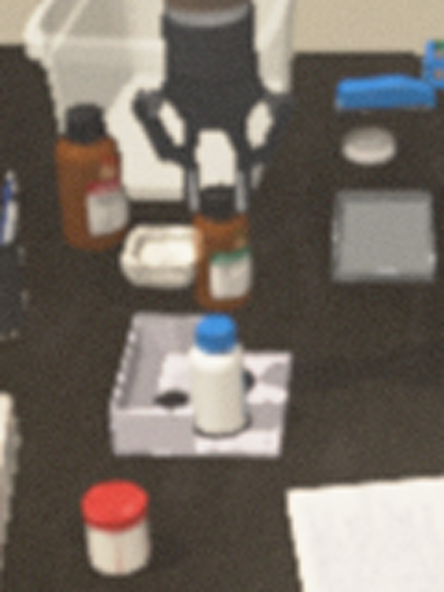

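The amber bottle hangs upright above its pad, and the white bottle stands on its own pad at (215,380). I lower and release.

Request:
carry_out(deltas=[[1,0.0005,0,-0.03,0,0,0],[1,0,0,-0.03,0,0,0],[1,0,0,-0.015,0,0,0],[1,0,0,-0.006,0,0,0],[1,0,0,-0.003,0,0,0],[1,0,0,-0.001,0,0,0],[1,0,0,0,0,0,0],[1,0,0,0,0,0,0]])

```text
clock: 44.6
tcp_pos: [0.6289, -0.1396, 0.17]
ee_rot: [0.502, 0.499, 0.501, -0.499]
force: [-0.5, 0.5, -1.2]
width: 0.0309
```

Request:
carry_out(deltas=[[1,0,0,-0.0015,0,0,0],[1,0,0,-0.001,0,0,0],[1,0,0,0,0,0,0]])

```text
clock: 44.98
tcp_pos: [0.6284, -0.1395, 0.1667]
ee_rot: [0.501, 0.499, 0.501, -0.499]
force: [0.3, 0.6, -1.7]
width: 0.0306
```

Request:
carry_out(deltas=[[1,0,0,-0.001,0,0,0],[1,0,0,-0.0005,0,0,0],[1,0,0,0,0,0,0]])

```text
clock: 45.35
tcp_pos: [0.6287, -0.1396, 0.1656]
ee_rot: [0.501, 0.499, 0.501, -0.499]
force: [0.5, 0.0, 1.3]
width: 0.0306
```

Request:
carry_out(deltas=[[0.55,0,0,0,0,0,0],[0.5,0,0,0,0,0,0],[0.4,0,0,0,0,0,0],[0.2,0,0,0,0,0,0],[0,0,0,0,0,0,0],[0,0,0,0,0,0,0],[0,0,0,0.02,0,0,0],[0,0,0,0.05,0,0,0]])

```text
clock: 46.35
tcp_pos: [0.6269, -0.1392, 0.2327]
ee_rot: [0.499, 0.497, 0.503, -0.5]
force: [0.9, -0.5, 1.4]
width: 0.0853
```

Request:
carry_out(deltas=[[0,0,0,0.05,0,0,0],[0,-0.03,-0.04,0.01,0,0,0],[0,-0.03,-0.04,0,0,0,0],[0,-0.03,-0.04,0,0,0,0],[0,-0.03,-0.04,0,0,0,0],[0,-0.03,-0.04,0,0,0,0],[0,-0.03,-0.04,0,0,0,0],[0,0,0,0,0,0,0]])

```text
clock: 47.35
tcp_pos: [0.4463, -0.3823, 0.2955]
ee_rot: [-0.5, -0.5, -0.5, 0.5]
force: [0.1, 0.8, 0.9]
width: 0.0848
```

```bash
python3 st.py;  python3 - <<'E'
from h import *
im,d=snap('top','t11.png'); W=np.load('pics/t11.npy')[...,:3]
def f(n,u0,u1,v0,v1,z0,z1):
    p=W[v0:v1,u0:u1].reshape(-1,3);p=p[(p[:,2]>z0)&(p[:,2]<z1)];print(n,len(p),p.mean(0).round(4))
f('white',298,324,160,190,.09,.115);f('amber',324,350,160,190,.095,.125);f('weight',128,162,180,215,.06,.1);f('jar',222,252,140,172,.04,.08)
im,d=snap('side','s11.png')
E
```

```text
t 47.35 p [ 0.4463 -0.3823  0.2955] x [-0.    -0.001 -1.   ] y [ 1.    -0.001 -0.   ] F [0.14 0.79 0.92] w 0.0848
white 161 [ 0.6259 -0.0776  0.1035]
amber 152 [ 0.6274 -0.1382  0.1088]
weight 91 [0.5774 0.3261 0.0746]
jar 322 [0.6812 0.1029 0.0571]
```

View pics/s11.png

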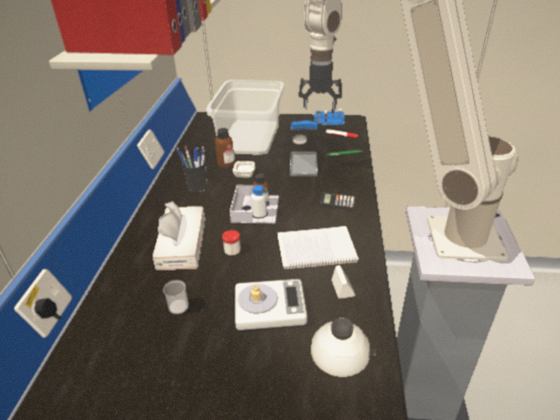

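The last view shows both bottles back on the stand (258,200), the weight on the pan (256,294), the jar, boats and timer in place, and the arm clear.

```bash
python3 -c "
from plant import arm
print(arm.job_done())"
```

```text
the job is handed in; nothing more can be done
None
```

The job is handed in at about 47 s on the robot's clock. Both bottles went to the tray, the weight went onto the balance pan, and both bottles are back on their own pads. The interface gives no verdict, so the results below are my own camera checks.

| Object | Last measured position | Check |
|---|---|---|
| White bottle | within about 0.5 mm of where it started | cap top at its correct height |
| Amber bottle | within about 1.5 mm of where it started | cap top at its correct height |
| Weight | (0.577, 0.326), within about 1 mm of the pan's ring centre | looks upright in the picture |
| Jar | no measurable change | – |
| Boats and timer | not measured | look unmoved in the last picture |

- **First grasp:** the first grasp on the amber cap caught the bottle's shoulder (opening 36.6 mm instead of 32 mm). I reopened, went up 7 mm and gripped again without trouble.
- **Tray position:** the camera and the arm disagreed by 3–5 mm in y at the tray. This was well within tolerance and did not affect the result.

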